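# Mesh the nut mill's grinding rotor and hold it home

### The arm

A 6-joint arm with a two-finger parallel gripper is mounted at the origin on the work surface. World frame = base frame: x ahead of the robot, y to its left, z up, the work surface at z = 0. Lengths are in mm, angles in rad, forces in N, time in s.
With the tool pointing down it reaches from about 400 to 925 mm from the base axis. Payload 12.5 kg.
Tool frame: the origin (TCP) lies at the very end of the fingers, on their centre line; the grasp point (between the pads) lies 19 mm behind it (env.grasp_offset is the distance from the TCP to the grasp point, in mm); z points along the fingers, y is the direction in which the jaws open and shut (so a half turn about z gives the same grasp; the last joint's range is limited). The gripper opens to 95 mm and grips with 3 to 60 N. Pads are 20 mm wide; open, the fingers measure 119 mm over their backs; the gripper's body (75 mm by 180 mm) begins 59 mm behind the grasp point.
Start: joints at [0.998, 0.491, 1.559, -0, 1.092, -0.106], TCP at [281.256, 558.159, 214.661] pointing down, gripper open.
Joint ranges: [-3.1, 3.1], [-0.84, 2.19], [0.05, 2.79], [-1.13, 4.28], [0.06, 2.93], [-2.69, 2.69]. Speed limits (rad/s): [2.22, 2.22, 2.79, 3.14, 3.14, 3.14].

### API

Orientations are given as [roll, pitch, yaw] about the fixed x, y, z axes, in that order (R = Rz(yaw) Ry(pitch) Rx(roll)).
In Python, from cell import env gives the robot as it stands. The module is installed in compiled form; this text tells all that it offers.
- The arm moves only by the shell command python3 -m pendant 'ROWS'. ROWS is JSON, one flat list of numbers, 5 for each row, row after row: the shift along the tool's x, y, z as a fraction of full scale, then the turn about the tool's z as a fraction of full scale, then the gripper's target within -1 to 1 (shut at 1, half-way at 0, fully open at -1). In form: [x, y, z, turn, grip, x, y, z, turn, grip, ...]. A call has 1 to 10 rows; each row shifts and turns the commanded pose from where the row before left it, along the tool's axes as they then stand; what a row does not reach is not made up. Full scale, the value 1, is 0.4 m for a shift and 180 degrees for a turn. A row lasts 1/8 s, in which the tool goes at most 62.5 mm and 10.7 degrees, less where a joint would pass 70% of its speed; a pose out of reach is approached as far as the arm can. A call with a number of a shift or a turn outside -1 to 1 is refused whole. A call with a gripper value outside its range is refused whole. The fingers move at their own pace and stop on an object; the grip force is fixed at half the most. Time passes only in rows, so rows that do not move let the fingers close. It gives the time, the measured TCP pose, the force and the opening at its end, in the units of the state.
- env.state(): the state, without advancing time (a new reading comes with each control period).
- env.read_camera(name): name is "scene" or "side" or "wrist"; returns the picture (420x560x3 uint8, red, green, blue); there is no depth.
- env.camera_model(name): a dict with "fx", "fy", "cx", "cy" (pixels), "view" (4x4, takes a point from world to camera coordinates); the wrist camera has in their place "tool_from_camera" (4x4, takes a point from camera to tool coordinates, whose origin is the TCP and whose axes are the flange's). Camera axes: x right, y down, z forward; pixel columns grow to the right and rows downward; lengths in mm; the calibration is good to about 2 mm. A picture is of the moment at which its call begins: read the wrist's pose just before it. camera_model takes no time and is no camera call.
- env.job_done(): hands the job in, once; it reports no verdict.
Trained networks look in the newest picture that a camera, given by its name, has taken for a name from the list of things; names that differ only in an ending like _2 or _b are one class to them, and where a whole thing is asked for, a point or a joint stands for the part that bears it (a point fixed in the world has none). Each returns a list of dicts, best first, with "confidence" (0 to 1); they miss things now and then, are a little off and sometimes report something else, mostly with a low value. They report only what shows in the picture. A call takes as long as a camera call. They do not tell look-alikes from the thing itself.
- env.masks_of(thing, camera): "region" (420x560 bool, what is visible of it).
- env.landmark_of(thing, camera): "xyz" ([x, y, z] in mm, in world coordinates, good to about 4 mm: a listed point, or the origin of a listed thing).
The state is a dict: "t": time; "joints": joint angles; "qvel": joint speeds; "tau": joint torques, N m; "eef_pos": TCP position; "tcp_rot": TCP orientation; "ft_force": force on the tool from outside, world axes, zero at the start; "moment": the same for the moment, N m; "opening": opening from 0.0 (shut) to 1.0 (fully open).
Only numpy, scipy, OpenCV 4.12 (cv2) and the standard library are available. Lean on these libraries where they do the work, as an engineer would, in place of code of your own. Each camera call takes 0.05 s, during which the arm holds its last target.

### The job

Lift the grinding rotor with the flat grip bar out of its parking sleeve, turn it until the four fins of its stem mesh with the slots in the nut mill's drive hub, and slide it down. Press it fully home against the hub's spring, so that its flange lies flush on the hub's rim, and finish while still gripping it and keeping it pressed down there. Leave the pusher and everything else on the counter where it is.

Things in the scene. Friction and masses are not known exactly. Their poses are not given: they have to be found in the camera images.
- rotor: grinding rotor, bare steel, 97 mm tall, 0.25 to 0.5 kg. Stem: four spline fins in a cross along x and y, 34 mm tip to tip, 6 mm thick, 34 mm long, lower edges rounded. Above it a flange 54 mm across (34 to 42 mm up), a low cone (to 52 mm), a flat grip bar. Origin: on the axis, bottom of the stem; z up. Starts upright, any yaw, in sleeve_a: flange on the rim, stem loose in the bore
- rotor_grip (a point): middle of the rotor's upright flat grip bar, on the axis 77 mm above the rotor's origin; the bar is 30 mm long (along x), 14 mm thick (along y) and reaches from 52 to 97 mm above the origin, so one pair of fins runs along it below and the other pair across it
- hub: the mill's drive hub, a round aluminium collar 58 mm across, 38 mm high, in the middle of the mill's deck, with a cross of four slots for the rotor's fins. Origin: on its axis at deck level, 85 mm above the counter; z up. At any angle, stiff to turn (about 0.8 N m). With the rotor fully home its flange lies on the hub's rim and the rotor's origin is 4 mm above the hub's
- hub_mouth (a point): middle of the hub's open top, 38 mm above its origin: a 40 mm bore with four square dogs (10.5 mm wide, tops 1 mm below the rim) that leave a cross of slots between them; the slots are 9 mm wide and 40 mm tip to tip, run along this point's x and y axes and go straight down, so the rotor fits in four positions a quarter turn apart
- pin (a joint): travel in m of the round spring pin (12 mm across) in the middle of the hub, which lifts the rotor back up: 0 when up (its top 12 mm above the hub's origin), positive as the rotor's stem presses it down, 0.008 when the rotor is fully home. Spring: 7 N to start it, 15 N at 0.008; the rotor's own weight does not press it down
- mill: the nut mill's motor base, white with a steel deck, 200 x 170 x 85 mm, standing fixed on the counter; origin: centre of its underside, below the hub. Three lugs 12 mm high stand on the deck 60 mm from the middle
- sleeve_a: grey parking sleeve fixed to the counter, 62 mm across, 50 mm high, plain round bore 40 mm across; origin: centre of its underside. Holds the rotor
- sleeve_b: a second, equal sleeve; holds the pusher
- pusher: the nut pusher, bare steel like the rotor, but with a plain round stem and a ball knob 30 mm across on top; 97 mm tall, origin at the bottom of its stem; not needed, stays in its sleeve
- hopper: clear open round hopper of the mill with two small black handles, 124 mm across, 110 high; origin on its underside; bystander, stays where it is
- jar: closed jar of nuts, 70 mm across, 100 high; origin on its underside; bystander, stays where it is
- bowl: white bowl, 110 mm across, 45 high; origin on its underside; bystander, stays where it is
- scoop: steel scoop with a rod handle, 85 x 60 x 35 mm pan; origin on its underside; bystander, stays where it is
- brush: hand brush lying on the counter; origin under its middle; bystander, stays where it is
Things that resemble listed ones, but are neither listed nor needed, are in the scene too. Leave any pink look-alike of the rotor alone. Leave any green look-alike of the sleeve_a alone.

How it is judged:
By the outcome, as a careful person would: the job done as asked, in the order asked, and still so for the second after the job is handed in, while the arm keeps its last pose, push and grip.
It also fails if it takes over 48 s, if anything falls off the work surface, if the arm or the gripper's body presses on something with over 40 N, if the wrist force passes 120 N, or if a joint passes its speed limit or range.

## Working session

There is one attempt and no reset: what is moved stays moved. The work goes in short steps, Python scripts to look and compute and a shell command to move; the robot and the scene stay as the last step left them, time stands still between calls to the robot, and variables do not carry over. Pictures are saved under pics/ and viewed, and the job is handed in when it is done.

```bash
mkdir -p pics; ls; python3 - <<'E'
from cell import env
import cv2
s=env.state();print({k:(v if not hasattr(v,'tolist') else v.tolist()) for k,v in s.items()})
print(env.grasp_offset)
for c in ["scene","side","wrist"]:
    im=env.read_camera(c); cv2.imwrite(f"pics/{c}0.png",im[:,:,::-1])
    print(c,env.camera_model(c))
for n,c in [("rotor","scene"),("rotor","side"),("hub_mouth","scene"),("hub_mouth","side"),("rotor_grip","scene"),("rotor_grip","side"),("sleeve_a","scene"),("mill","scene"),("pusher","scene")]:
    print(n,c,[(d["confidence"],d["xyz"]) for d in env.landmark_of(n,c)])
print(env.state()["t"])
E
```

```text
pics
{'t': 0.0, 'joints': [0.9983814142242436, 0.49155613184408253, 1.5594729680941533, 2.7447325581635806e-05, 1.0917298164123705, -0.105592809355284], 'qvel': [-0.00016022940717084274, -0.0006129106271105761, -0.0007798756521168875, 0.0010879617996543598, -0.0022159695111437015, -0.0007450680087510614], 'tau': [-0.0038710453372914344, -61.263742446899414, -25.817370414733887, 0.06915176985785365, 0.048229421954602, -0.000145891826832667], 'eef_pos': [281.10808733680966, 557.919676321948, 214.05579131233506], 'tcp_rot': [-3.140435452090222, -0.00014712733419908197, 2.67475779917137], 'ft_force': [0.22770947912058678, 0.12449983726947472, 0.084344160136019], 'moment': [-0.028644052565706478, -0.01879887106681729, -0.028277725944334465], 'opening': 0.9986615516947582}
18.8
scene {'fx': 464.5222158694006, 'fy': 464.5222158694006, 'cx': 280.72115252599986, 'cy': 218.647908409565, 'view': array([[-6.48131165e-01,  7.61411886e-01, -1.33391492e-02,
         3.65874648e+02],
       [ 5.07467238e-01,  4.18774794e-01, -7.53063526e-01,
        -1.78981200e+02],
       [-5.67805420e-01, -4.9485
[... 1156 characters left out ...]
.7, 4.1])]
rotor side [(0.94, [395.4, 44.4, 1.9]), (0.88, [392.6, -54.6, 2.8]), (0.6, [496.2, -36.4, 20.6]), (0.44, [707.2, -151.0, -1.4]), (0.19, [560.1, 252.5, 122.9])]
hub_mouth scene [(0.72, [561.6, 255.9, 122.6]), (0.63, [493.9, -32.3, 89.0])]
hub_mouth side [(0.81, [560.4, 249.0, 123.6])]
rotor_grip scene [(0.97, [397.1, 43.6, 77.3]), (0.8, [494.9, -34.9, 87.6]), (0.67, [388.0, -49.3, 74.5]), (0.65, [719.5, 21.5, 4.5])]
rotor_grip side [(0.95, [399.4, 43.1, 82.6]), (0.9, [494.4, -30.2, 91.1]), (0.87, [387.4, -50.9, 79.4])]
sleeve_a scene [(0.67, [497.0, -33.7, 2.5]), (0.65, [324.8, 109.4, -5.2])]
mill scene [(0.62, [561.9, 251.4, -1.3])]
pusher scene [(0.56, [506.1, -326.2, 15.0])]
0.6
```

View pics/scene0.png

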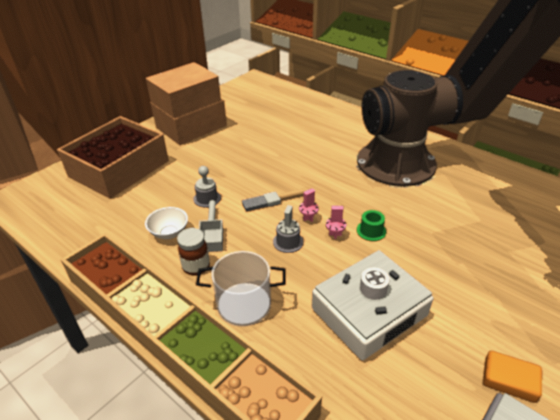

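View pics/side0.png

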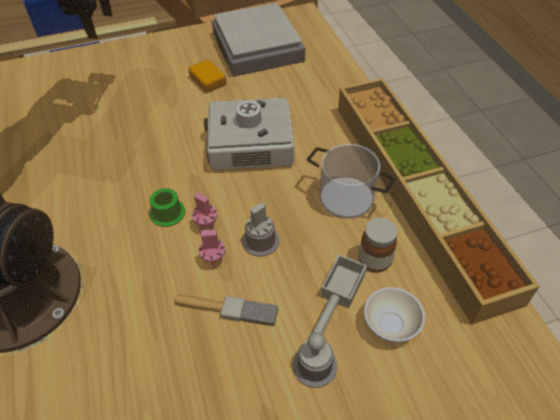

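View pics/wrist0.png

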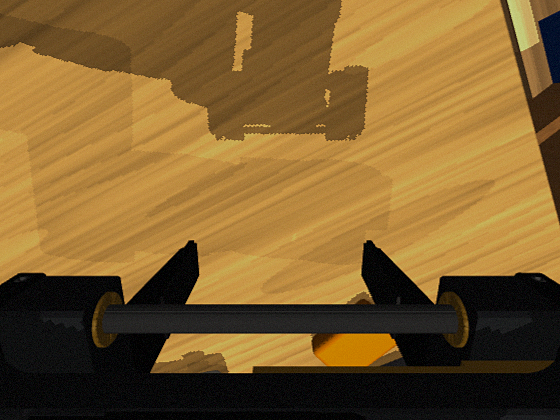

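Rotor candidates in the scene view: steel rotor with a flat bar in the grey sleeve at (288,230), pink copies at (309,205) and (336,220), pusher with a ball knob at (205,188), and the empty green sleeve at (372,225). By description I choose the one at (288,230), which is at (260,230) in the side view. I'll check it in a close crop.

```bash
cat > h.py <<'E'
import numpy as np, cv2
from cell import env
from scipy.spatial.transform import Rotation as R
def T_tool(s):
    T=np.eye(4);T[:3,:3]=R.from_euler('xyz',s['tcp_rot']).as_matrix();T[:3,3]=s['eef_pos'];return T
def model(c,s=None):
    m=env.camera_model(c)
    if c=='wrist': V=np.linalg.inv(T_tool(s or env.state())@m['tool_from_camera'])
    else: V=np.array(m['view'])
    return m,V
def proj(c,p,s=None):
    m,V=model(c,s); q=V[:3,:3]@np.array(p,float)+V[:3,3]
    return np.array([m['fx']*q[0]/q[2]+m['cx'],m['fy']*q[1]/q[2]+m['cy']])
def back(c,uv,z,s=None):
    m,V=model(c,s); d=np.array([(uv[0]-m['cx'])/m['fx'],(uv[1]-m['cy'])/m['fy'],1.]);W=np.linalg.inv(V)
    d=W[:3,:3]@d;o=W[:3,3];return o+d*(z-o[2])/d[2]
E
python3 - <<'E'
import cv2,numpy as np
a=cv2.imread('pics/scene0.png')[190:260,240:360];b=cv2.imread('pics/side0.png')[190:270,180:300]
a=cv2.resize(a,(600,350),interpolation=3)[:, :400];b=cv2.resize(b,(600,400),interpolation=3)[:350,200:600]
cv2.imwrite('pics/crop0.png',np.hstack([a,b]))
a=cv2.imread('pics/scene0.png')[250:310,340:420];b=cv2.imread('pics/side0.png')[90:140,210:290]
cv2.imwrite('pics/crop1.png',np.vstack([cv2.resize(a,None,fx=5,fy=5,interpolation=3),cv2.resize(b,None,fx=5,fy=5,interpolation=3)]))
E
```

```text
(no output)
```

View pics/crop0.png

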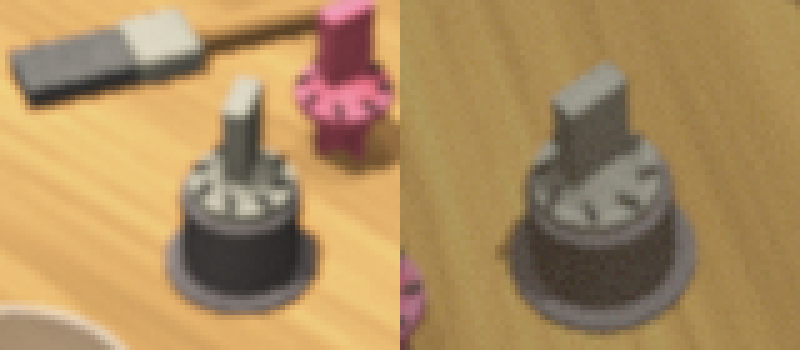

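View pics/crop1.png

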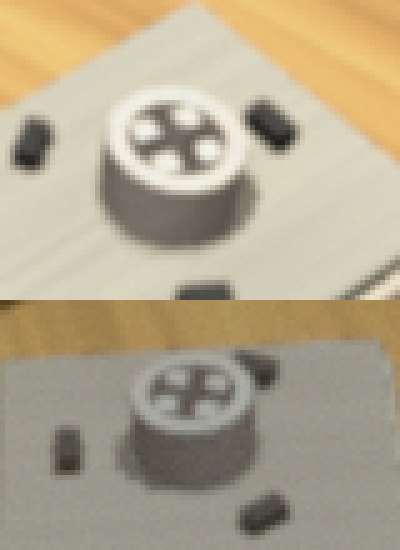

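The crop confirms it: (288,230) is the steel rotor with a flat bar in the grey sleeve. The hub is at (375,281) in scene, and its cross of slots is visible. On the way I'll go over the hub first to measure it with the wrist camera.

```bash
python3 -m pendant '[-0.12,-0.046,0,0,-1,-0.12,-0.046,0,0,-1,-0.12,-0.046,0,0,-1,-0.12,-0.046,0,0,-1,-0.12,-0.046,0,0,-1,-0.12,-0.046,0,0,-1,-0.12,-0.046,0,0,-1,-0.12,-0.046,0,0,-1,0,0,0,0,-1,0,0,0,0,-1]'
python3 - <<'E'
from h import *
s=env.state();print(s['t'],s['eef_pos'],s['tcp_rot'])
im=env.read_camera('wrist');cv2.imwrite('pics/wh.png',im[:,:,::-1])
print(proj('wrist',(561,252,123),s))
print([(d['confidence'],d['xyz']) for d in env.landmark_of('hub_mouth','wrist')])
print([(d['confidence'],d['xyz']) for d in env.landmark_of('hub','wrist')])
E
```

```text
t: 1.85
eef_pos: [557.7, 254.0, 214.5]
tcp_rot: [-3.142, -0.0, 2.674]
ft_force: [0.5, -0.3, 1.1]
opening: 1.004
1.85 [557.6803405  253.95692349 214.54370887] [-3.14156240e+00 -4.00694351e-04  2.67427713e+00]
[279.85350265 216.19815652]
[(0.65, [556.1, 255.3, 120.7])]
[(0.69, [561.0, 252.4, 87.7])]
```

View pics/wh.png

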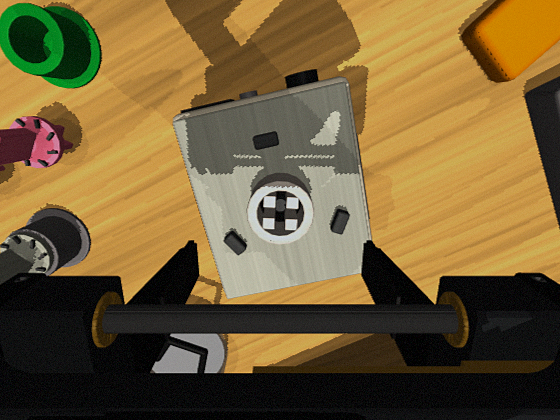

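The wrist view shows the hub rim centred near (280,213), with four bright dogs around the cross slots. I'll measure the centre and slot angle by rectifying the image onto the z = 122 plane.

```bash
cat > rect.py <<'E'
from h import *
def rectify(im,s,c,z,half,ppm,yaw=0):
    # output px (i,j): world = c + Rz(yaw)*( (i-N/2)/ppm, -(j-N/2)/ppm )
    N=int(2*half*ppm); src=[];dst=[]
    cy,sy=np.cos(yaw),np.sin(yaw)
    for a,b in [(0,0),(N,0),(N,N),(0,N)]:
        l=np.array([(a-N/2)/ppm,-(b-N/2)/ppm]); w=np.array(c)+np.array([cy*l[0]-sy*l[1],sy*l[0]+cy*l[1]])
        src.append(proj('wrist',(w[0],w[1],z),s));dst.append((a,b))
    H=cv2.getPerspectiveTransform(np.float32(src),np.float32(dst))
    return cv2.warpPerspective(im,H,(N,N),flags=cv2.INTER_CUBIC)
E
python3 - <<'E'
from rect import *
s=env.state()
im=cv2.imread('pics/wh.png')
c=(560,252)
r=rectify(im,s,c,122,35,8);cv2.imwrite('pics/rh.png',r)
g=cv2.cvtColor(r,cv2.COLOR_BGR2GRAY);N=g.shape[0]
_,b=cv2.threshold(g,150,255,0)
n,l,st,ce=cv2.connectedComponentsWithStats(b)
P=[]
for i in range(1,n):
    if st[i,4]>500: print(st[i],ce[i],[(ce[i][0]-N/2)/8+c[0],-(ce[i][1]-N/2)/8+c[1]])
# outline of rim
_,b2=cv2.threshold(g,150,255,0)
cs,_=cv2.findContours(b2,cv2.RETR_CCOMP,cv2.CHAIN_APPROX_NONE)
for q in cs:
    if len(q)>250: 
        e=cv2.fitEllipse(q);print('ell',(e[0][0]-N/2)/8+c[0],-(e[0][1]-N/2)/8+c[1],np.array(e[1])/8)
E
```

```text
[     0      0    560    560 197695] [322.75831963 314.6348112 ] [np.float64(565.3447899542224), np.float64(247.67064860011635)]
[ 323  183  100  103 6135] [372.90676447 234.38973105] [np.float64(571.6133455582722), np.float64(257.7012836185819)]
[ 246  320  102   99 6013] [296.792616   369.10477299] [np.float64(562.0990769998336), np.float64(240.86190337601863)]
ell 562.092414855957 240.8919334411621 [11.0545311  11.41640949]
ell 571.594425201416 257.71349143981934 [11.15268707 11.51431847]
ell 565.0934028625488 248.68791961669922 [68.83696747 82.87024689]
ell 559.7037696838379 253.3872184753418 [39.4590683  39.55960846]
```

View pics/rh.png

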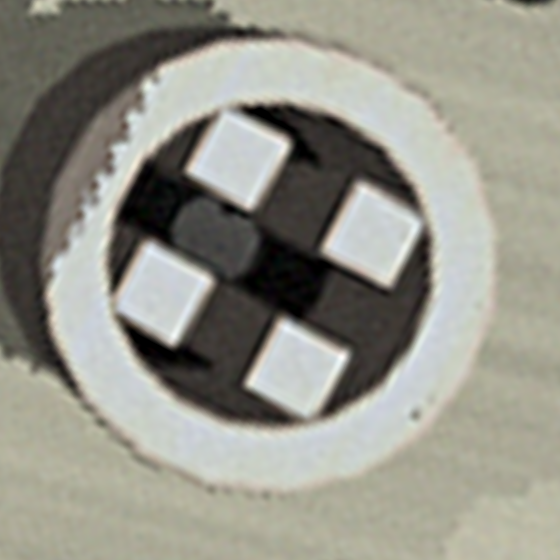

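The hub is at about (558.8, 253.9), with its slots at -29.4° (mod 90°). Next I'll go over the rotor.

```bash
python3 -m pendant '[-0.031,-0.119,0,0,-1,-0.031,-0.119,0,0,-1,-0.031,-0.119,0,0,-1,-0.031,-0.119,0,0,-1,-0.031,-0.119,0,0,-1,-0.031,-0.119,0,0,-1,0,0,0,0,-1,0,0,0,0,-1]'
python3 - <<'E'
from rect import *
s=env.state();print(s['t'],s['eef_pos'],s['tcp_rot'])
im=env.read_camera('wrist')[:,:,::-1].copy();cv2.imwrite('pics/wr.png',im)
print([(d['confidence'],d['xyz']) for d in env.landmark_of('rotor_grip','wrist')])
r=rectify(im,s,(496,-33),113,45,6)
r2=rectify(im,s,(496,-33),58,45,6)
cv2.imwrite('pics/rr.png',np.hstack([cv2.resize(r,(400,400)),cv2.resize(r2,(400,400))]))
E
```

```text
t: 3.0
eef_pos: [495.9, -33.9, 214.8]
tcp_rot: [3.141, 0.0, 2.675]
ft_force: [-0.3, 0.4, -0.3]
opening: 1.0
3.0 [495.88655624 -33.85710648 214.81285592] [3.14121974e+00 2.64334001e-04 2.67513213e+00]
[(0.94, [388.4, -52.1, 74.4]), (0.78, [493.8, -32.1, 87.5]), (0.72, [392.5, 41.2, 75.4])]
```

View pics/wr.png

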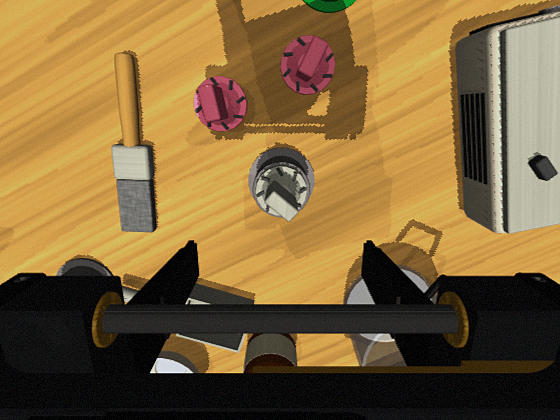

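View pics/rr.png

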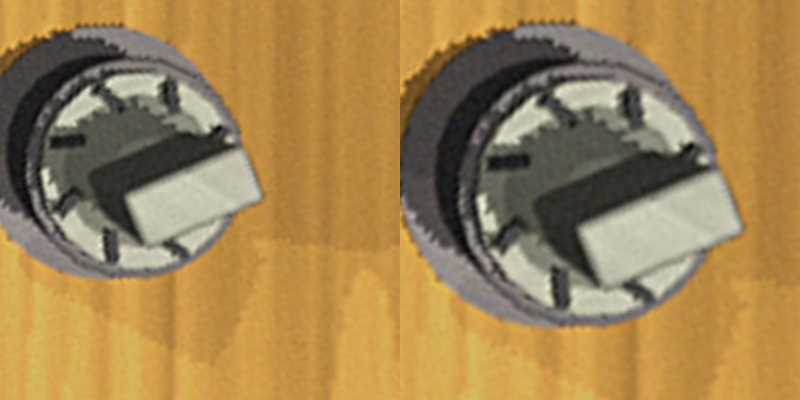

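The rotor is at (280,187) in the wrist view, with its bar top a bright rectangle at about (283,200). I'll fit that rectangle on the z = 113 plane.

```bash
python3 - <<'E'
from rect import *
s=env.state();im=cv2.imread('pics/wr.png');c=(495,-32)
r=rectify(im,s,c,113,22,12);g=cv2.GaussianBlur(cv2.cvtColor(r,cv2.COLOR_BGR2GRAY),(0,0),3);N=g.shape[0]
hsv=cv2.cvtColor(r,cv2.COLOR_BGR2HSV)
b=((g>135)&(hsv[...,1]<60)).astype(np.uint8)*255
b=cv2.morphologyEx(b,cv2.MORPH_OPEN,np.ones((25,25),np.uint8))
n,l,st,ce=cv2.connectedComponentsWithStats(b)
i=l[N//2,N//2]
cs,_=cv2.findContours((l==i).astype(np.uint8),0,1)
q=max(cs,key=cv2.contourArea);m=cv2.minAreaRect(q);print(m,np.array(m[1])/12)
print('centre',(m[0][0]-N/2)/12+c[0],-(m[0][1]-N/2)/12+c[1])
cv2.drawContours(r,[np.int32(cv2.boxPoints(m))],0,(0,0,255),2)
cv2.imwrite('pics/rf.png',r)
mm=cv2.moments(q);print('moment angle',-np.degrees(.5*np.arctan2(2*mm['mu11'],mm['mu20']-mm['mu02'])))
print(s['joints'],np.degrees(s['tcp_rot'][2]))
E
```

```text
((234.7080078125, 309.67877197265625), (217.2702178955078, 434.112548828125), 66.90870666503906) [18.10585149 36.17604574]
centre 492.5590006510417 -35.80656433105469
moment angle 35.040201478199876
[-2.00297988e-01  3.09932806e-01  1.86514954e+00  2.70006128e-04
  9.66305511e-01 -1.30613215e+00] 153.3508379338711
```

View pics/rf.png

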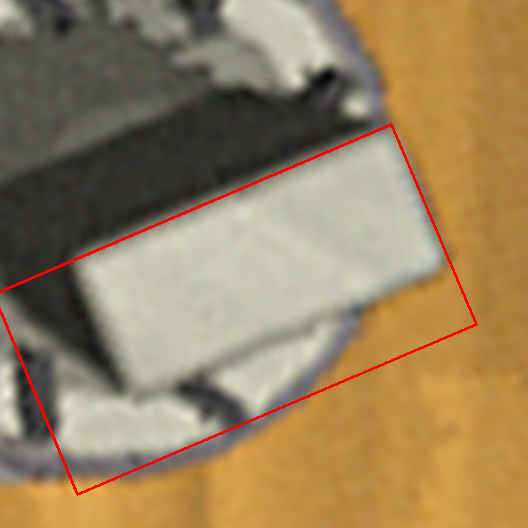

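By eye the bar top's corners give centre (494.5, -31.8) and bar angle about 22.3°. The automatic box was spoiled because the bright flange merged into it. I'll turn the jaws across the bar, come lower, and look again.

```bash
python3 -m pendant '[0,0,0.02,-0.0545,0,0,0,0.02,-0.0545,0,0,0,0.02,-0.0545,0,0,0,0.02,-0.0545,0,0,0,0.02,-0.0545,0,0,0,0,0,0,0,0,0,0,0]'
python3 - <<'E'
from rect import *
s=env.state();print(s['t'],s['eef_pos'],np.degrees(s['tcp_rot']),s['joints'])
im=env.read_camera('wrist')[:,:,::-1].copy();cv2.imwrite('pics/wr2.png',im)
r=rectify(im,s,(494.5,-32),113,25,16,yaw=np.radians(22.3))
N=r.shape[0]
for k in (-15,15): cv2.line(r,(int(N/2+k*16),0),(int(N/2+k*16),N),(0,0,255),1)
for k in (-7,7): cv2.line(r,(0,int(N/2+k*16)),(N,int(N/2+k*16)),(0,0,255),1)
cv2.imwrite('pics/rf2.png',cv2.resize(r,(560,560)))
E
```

```text
t: 3.98
eef_pos: [496.0, -34.0, 174.9]
tcp_rot: [-3.142, 0.0, -2.755]
ft_force: [1.0, 0.3, 0.7]
opening: 0.501
3.975 [496.04777098 -34.01398491 174.86776136] [-1.79996744e+02  1.92220643e-02 -1.57851793e+02] [-2.01469422e-01  3.61190780e-01  1.91368211e+00  1.82184090e-04
  8.66409114e-01 -2.15894283e+00]
```

View pics/rf2.png

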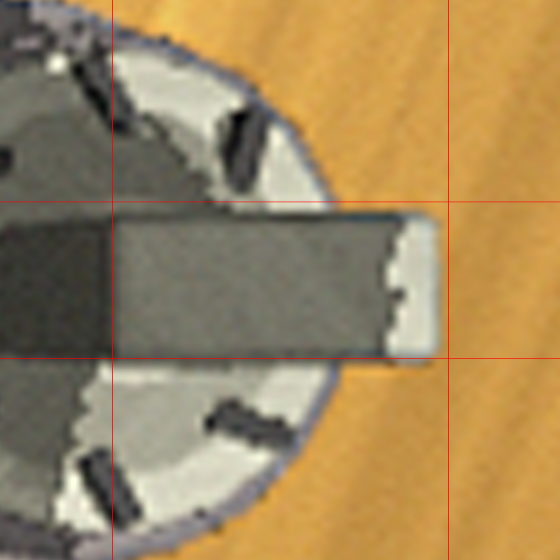

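View pics/wr2.png

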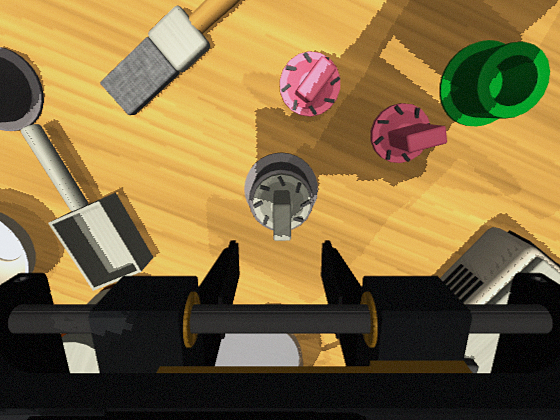

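The rectified bar matches my 15 × 7 mm guide box to within about 0.6 mm, and its angle is 22.4°. The jaws are at 22.15°. I'll shift by (+1.0, +1.8) mm in the tool frame, descend to the grip point and close.

```bash
python3 -m pendant '[0.0026,0.0045,0.05,0,0,0,0,0.05,0,0,0,0,0.05,0,0,0,0,0.05,0,0,0,0,0.03,0,0,0,0,0.021,0,0,0,0,0,0,0]'
python3 -m pendant '[0,0,0,0,1,0,0,0,0,1,0,0,0,0,1,0,0,0,0,1,0,0,0,0,1]'
```

```text
t: 4.9
eef_pos: [494.2, -33.3, 74.1]
tcp_rot: [3.141, -0.0, -2.753]
ft_force: [-0.8, -0.6, 0.6]
opening: 0.498
t: 5.52
eef_pos: [494.2, -33.4, 74.4]
tcp_rot: [-3.142, 0.0, -2.752]
ft_force: [-0.2, 0.6, 3.1]
opening: 0.145
```

It has gripped: the opening is 13.8 mm, the bar's thickness. Now I'll lift.

```bash
python3 -m pendant '[0,0,-0.02,0,1,0,0,-0.045,0,1,0,0,-0.06,0,1,0,0,-0.06,0,1,0,0,-0.06,0,1,0,0,-0.06,0,1,0,0,-0.025,0,1,0,0,0,0,1]'
python3 - <<'E'
from rect import *
s=env.state();print(s['t'],s['eef_pos'],np.degrees(s['tcp_rot']),s['ft_force'],s['opening'])
a=env.read_camera('wrist')[:,:,::-1].copy();cv2.imwrite('pics/w3.png',a)
b=env.read_camera('side')[:,:,::-1];cv2.imwrite('pics/s3.png',cv2.resize(b[110:290,150:390],(800,600),interpolation=3))
E
```

```text
t: 6.52
eef_pos: [494.2, -33.4, 206.4]
tcp_rot: [-3.141, 0.001, -2.752]
ft_force: [-0.1, -0.3, -1.9]
opening: 0.145
6.525 [494.16381451 -33.3511277  206.43124593] [-1.79982447e+02  3.63150092e-02 -1.57697182e+02] [-0.09447516 -0.32932326 -1.93172042] 0.1453315385991543
```

View pics/w3.png

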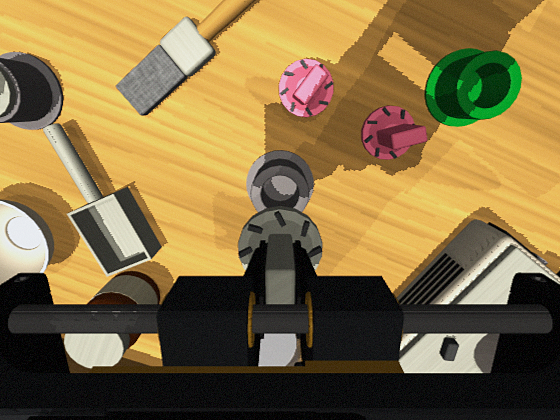

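View pics/s3.png

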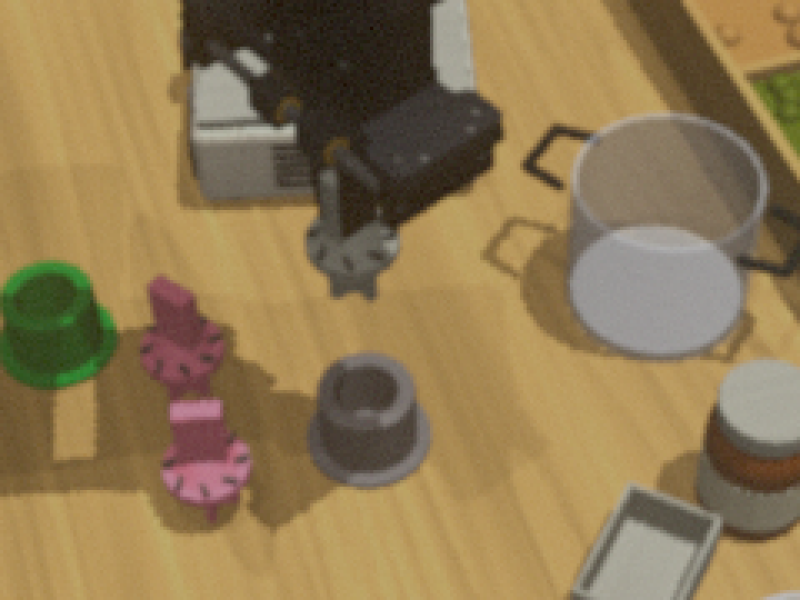

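The rotor is out of the sleeve and held upright. The flange shows at (280,240) in the wrist view. I'll compare it with its predicted outline to see how well it sits on the tool axis.

```bash
python3 - <<'E'
from rect import *
im=cv2.imread('pics/w3.png');m=env.camera_model('wrist');C=np.linalg.inv(m['tool_from_camera'])
def pt(p):
    q=C[:3,:3]@np.array(p)+C[:3,3];return (m['fx']*q[0]/q[2]+m['cx'],m['fy']*q[1]/q[2]+m['cy'])
S=5;o=(225,195)
a=cv2.resize(im[195:285,225:335],None,fx=S,fy=S,interpolation=cv2.INTER_CUBIC)
for z,col in ((16.4,(0,0,255)),(24.4,(255,0,0))):
    t=np.linspace(0,2*np.pi,200)
    P=np.array([pt((27*np.cos(k),27*np.sin(k),z)) for k in t])
    print(z,P.min(0),P.max(0))
    cv2.polylines(a,[np.int32((P-o+.5)*S)],True,col,1)
P=np.array([pt((x,y,-19.2)) for x,y in((15,7),(15,-7),(-15,-7),(-15,7))]);print(P)
cv2.polylines(a,[np.int32((P-o+.5)*S)],True,(0,255,0),1)
cv2.imwrite('pics/fl3.png',a)
print(pt((1,0,16.4))[1]-pt((0,0,16.4))[1])
E
```

```text
16.4 [236.2775664  207.34083704] [322.31322453 286.45500549]
24.4 [237.85106467 203.6062531 ] [320.75670409 280.22037395]
[[293.00564449 250.3620496 ]
 [265.50024087 250.36141987]
 [266.20500878 301.66429139]
 [292.31092888 301.66091392]]
-1.4650421907868463
```

View pics/fl3.png

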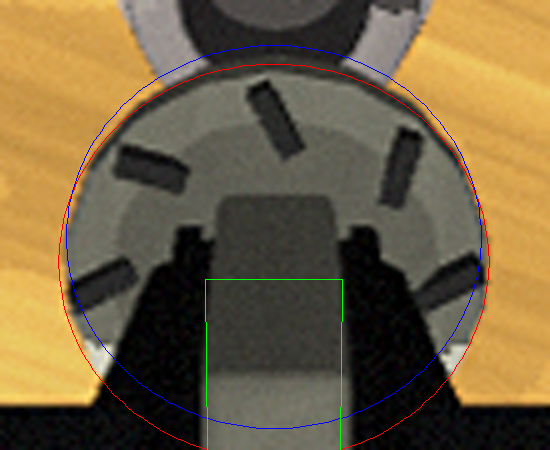

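The flange and bar lie on the tool axis to within about 0.5 mm, and the camera's own sideways bias is about the same. That puts the hub target for the TCP at (558.75, 253.4) and yaw 150.6°. I'll turn first, then travel.

```bash
python3 -m pendant '[0,0,0,0.0574,1,0,0,0,0.0574,1,0,0,0,0.0574,1,0,0,0,0.0574,1,0,0,0,0.0574,1,0,0,0,0,1]'
python3 -m pendant '[0.0352,0.1173,0,0,1,0.0352,0.1173,0,0,1,0.0352,0.1173,0,0,1,0.0352,0.1173,0,0,1,0.0352,0.1173,0,0,1,0.0352,0.1173,0,0,1,0,0,0,0,1,0,0,0,0,1]'
python3 - <<'E'
from rect import *
s=env.state();print(s['t'],s['eef_pos'],np.degrees(s['tcp_rot']),s['ft_force'],s['opening'])
y=s['tcp_rot'][2];d=np.array([558.75,253.4])-s['eef_pos'][:2]
print('tool shift mm',d@[np.cos(y),np.sin(y)],d@[np.sin(y),-np.cos(y)])
a=env.read_camera('scene')[:,:,::-1];b=env.read_camera('side')[:,:,::-1]
cv2.imwrite('pics/ab4.png',np.hstack([cv2.resize(a[210:310,320:420],(400,400),interpolation=3),cv2.resize(b[40:140,200:300],(400,400),interpolation=3)]))
for c in('scene','side'):print([(d['confidence'],d['xyz']) for d in env.landmark_of('rotor',c)])
E
```

```text
t: 7.38
eef_pos: [493.9, -33.3, 205.4]
tcp_rot: [-3.141, -0.002, 2.63]
ft_force: [0.3, -0.7, -2.6]
opening: 0.143
t: 8.38
eef_pos: [558.1, 253.1, 205.5]
tcp_rot: [-3.14, -0.001, 2.633]
ft_force: [0.2, -0.5, -3.2]
opening: 0.142
8.375 [558.14701013 253.14488203 205.45343503] [-1.79931392e+02 -5.01550324e-02  1.50832828e+02] [ 0.18014412 -0.45981824 -3.2459745 ] 0.1421015946412539
tool shift mm -0.4021974790015338 0.5166421827417647
[(0.81, [397.1, 54.7, 2.3]), (0.68, [387.5, -46.8, -1.9]), (0.66, [561.3, 252.4, 148.8])]
[(0.72, [563.8, 254.0, 155.6]), (0.68, [390.2, -50.3, 2.5]), (0.65, [394.2, 45.9, 2.6])]
```

View pics/ab4.png

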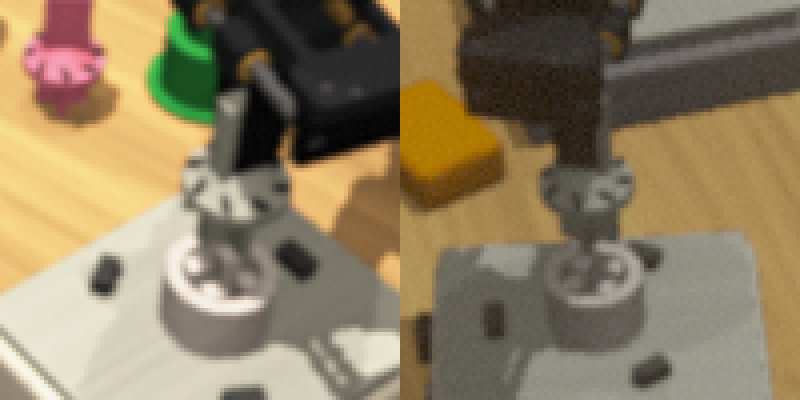

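```bash
python3 - <<'E'
from rect import *
for c,f,h in(('scene',(379.3,257.5),(374.3,278.3)),('side',(247,86.3),(248.8,108))):
    p=proj(c,(558.1,253.1,147.4+40));q=proj(c,(558.8,253.6,123));print(c,p,np.array(f)-p,q,np.array(h)-q)
E
```

```text
scene [379.77141985 253.86377649] [-0.47141985  3.63622351] [375.81960885 276.23063488] [-1.51960885  2.06936512]
side [245.66762331  84.65539316] [1.33237669 1.64460684] [247.74326274 107.2444393 ] [1.05673726 0.7555607 ]
```

Rough side and scene checks agree within about 1 px. I'll correct by (-0.4, +0.5) mm and lower the stem to just above the rim.

```bash
python3 -m pendant '[-0.001,0.0013,0.02,0.001,1,0,0,0.02,0,1,0,0,0.01,0,1,0,0,0,0,1,0,0,0,0,1]'
python3 - <<'E'
from rect import *
s=env.state();print(s['t'],s['eef_pos'],np.degrees(s['tcp_rot']),s['ft_force'],s['opening'])
a=env.read_camera('scene')[:,:,::-1];b=env.read_camera('side')[:,:,::-1]
cv2.imwrite('pics/ab5.png',np.hstack([cv2.resize(a[240:300,345:405],(400,400),interpolation=3),cv2.resize(b[70:130,218:278],(400,400),interpolation=3)]))
E
```

```text
t: 9.2
eef_pos: [559.3, 253.8, 186.4]
tcp_rot: [3.141, 0.0, 2.626]
ft_force: [-0.1, 0.3, -2.0]
opening: 0.148
9.2 [559.28313477 253.76046228 186.41197022] [1.79980310e+02 1.18679138e-02 1.50468772e+02] [-0.10324915  0.25235101 -1.99837301] 0.1480355226855729
```

View pics/ab5.png

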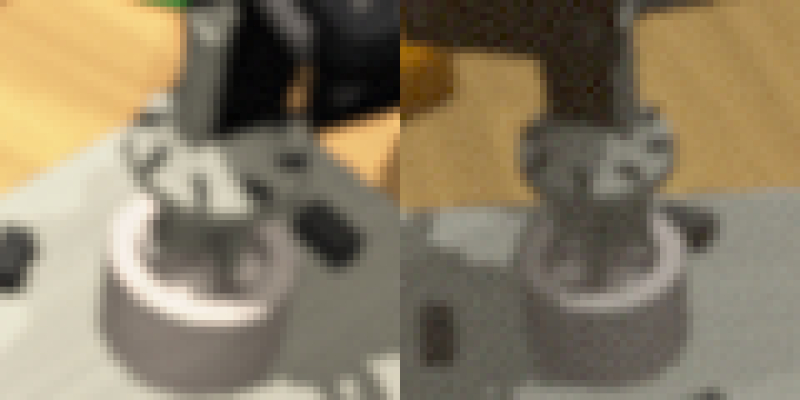

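The stem hangs over the hub's middle in both views, and nothing is touching. I'll descend slowly while watching the force.

```bash
python3 -m pendant '[0,0,0.0125,0,1,0,0,0.0075,0,1,0,0,0.0075,0,1,0,0,0,0,1]'
python3 -c "
from cell import env
s=env.state();print(s['t'],s['eef_pos'],s['tcp_rot'],s['ft_force'],s['moment'])"
```

```text
t: 9.8
eef_pos: [559.1, 253.7, 174.9]
tcp_rot: [-3.141, -0.0, 2.626]
ft_force: [0.4, 0.2, -2.3]
opening: 0.145
9.8 [559.09174288 253.65772652 174.94563833] [-3.14134382e+00 -3.39585182e-04  2.62607016e+00] [ 0.44087482  0.22941769 -2.2984749 ] [-0.04493938 -0.03044269  0.02990161]
```

The stem tip is at about z 116.5, some 5 mm below the dog tops, with no contact force, so the fins are in the slots. I'll continue to just above the pin.

```bash
python3 -m pendant '[0,0,0.015,0,1,0,0,0.015,0,1,0,0,0.0125,0,1,0,0,0,0,1]'
python3 -c "
from cell import env
s=env.state();print(s['t'],s['eef_pos'],s['tcp_rot'],s['ft_force'],s['moment'])"
```

```text
t: 10.3
eef_pos: [559.0, 253.6, 157.7]
tcp_rot: [-3.141, -0.001, 2.626]
ft_force: [-0.8, 0.7, -2.8]
opening: 0.149
10.3 [559.0087115  253.60545816 157.71092496] [-3.14101876e+00 -5.73861019e-04  2.62607515e+00] [-0.83155746  0.73791195 -2.75004956] [-0.01009371 -0.00095106  0.01587748]
```

```bash
python3 -m pendant '[0,0,0.01,0,1,0,0,0.01,0,1,0,0,0,0,1]'; python3 -m pendant '[0,0,0.005,0,1,0,0,0,0,1]'
```

```text
t: 10.68
eef_pos: [559.5, 253.8, 151.1]
tcp_rot: [3.141, 0.001, 2.626]
ft_force: [-1.6, -0.2, 9.1]
opening: 0.144
t: 10.92
eef_pos: [559.5, 253.8, 149.4]
tcp_rot: [3.14, 0.001, 2.626]
ft_force: [-3.1, -0.3, 9.4]
opening: 0.147
```

```bash
python3 -m pendant '[0,0,0.005,0,1,0,0,0,0,1]'; python3 -m pendant '[0,0,0.005,0,1,0,0,0,0,1]'
```

```text
t: 11.18
eef_pos: [559.5, 253.8, 147.6]
tcp_rot: [3.14, 0.001, 2.626]
ft_force: [-3.1, -1.9, 11.9]
opening: 0.147
t: 11.42
eef_pos: [559.6, 253.8, 147.3]
tcp_rot: [3.139, 0.002, 2.626]
ft_force: [-7.6, -2.8, 25.2]
opening: 0.144
```

The force jumps from 12 to 25 N while z stops at 147.3, and home was predicted at 147.4. So the flange seems to be on the rim. I'll ease the small side load, hold, and look.

```bash
python3 -m pendant '[0.0012,-0.0012,0,0,1,0,0,0,0,1,0,0,0,0,1,0,0,0,0,1]'
python3 - <<'E'
from rect import *
s=env.state();print(s['t'],s['eef_pos'],np.degrees(s['tcp_rot']),s['ft_force'],s['moment'],s['opening'])
a=env.read_camera('scene')[:,:,::-1];b=env.read_camera('side')[:,:,::-1];w=env.read_camera('wrist')[:,:,::-1]
cv2.imwrite('pics/ab6.png',np.hstack([cv2.resize(a[240:310,340:410],(400,400),interpolation=3),cv2.resize(b[70:140,213:283],(400,400),interpolation=3)]))
cv2.imwrite('pics/w6.png',cv2.resize(w[150:300,200:360],(640,600),interpolation=3))
cv2.imwrite('pics/side6.png',b)
E
```

```text
t: 11.92
eef_pos: [559.5, 253.8, 147.3]
tcp_rot: [3.138, 0.003, 2.626]
ft_force: [-3.4, -2.0, 24.2]
opening: 0.144
11.925 [559.5455543  253.76490696 147.33996551] [179.81464629   0.18097411 150.47315832] [-3.3850211  -2.00734756 24.16231037] [-0.66008902  1.17591141  0.05275825] 0.1444198144587482
```

View pics/ab6.png

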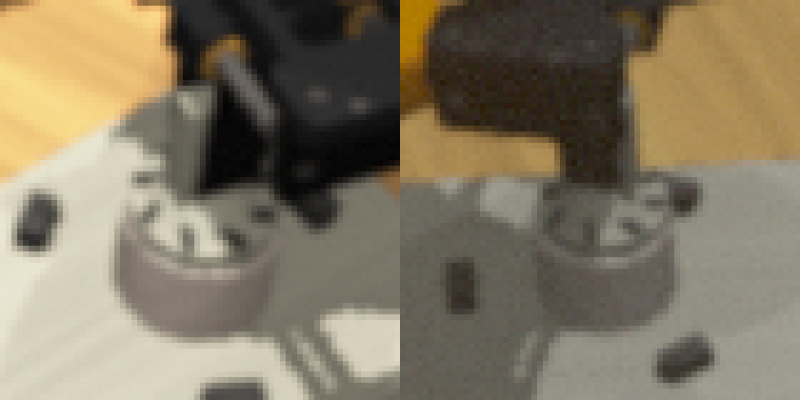

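View pics/w6.png

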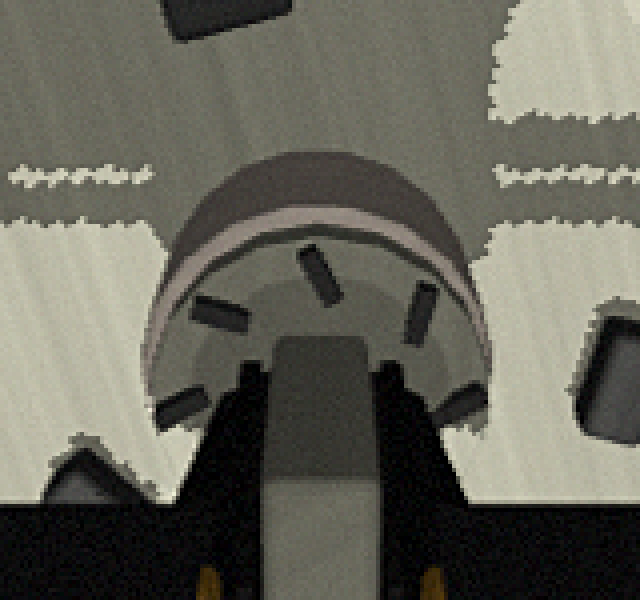

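View pics/side6.png

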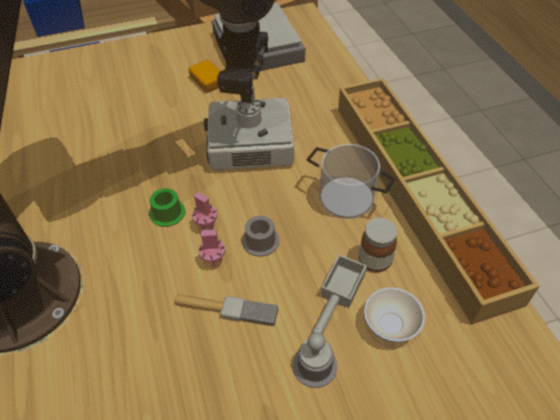

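Both views show the flange down on the hub's rim with no gap and the bar still gripped. The sleeve is empty and the other objects haven't moved. I'll take out the remaining side load and press slightly more, to confirm a hard stop.

```bash
python3 -m pendant '[0.001,-0.0015,0,0,1,0,0,0.002,0,1,0,0,0,0,1,0,0,0,0,1]'
python3 - <<'E'
from rect import *
for i in range(3):
    env.read_camera('side');s=env.state();print(s['t'],s['eef_pos'],np.degrees(s['tcp_rot']),s['ft_force'],s['moment'],s['opening'])
E
```

```text
t: 12.58
eef_pos: [559.4, 253.7, 147.3]
tcp_rot: [3.137, 0.004, 2.626]
ft_force: [-3.8, -1.0, 28.9]
opening: 0.149
12.625 [559.44617602 253.73139434 147.30964707] [179.72971382   0.24648612 150.47342451] [-2.84222845 -0.21508856 29.15206411] [-0.49209977  1.16658525  0.0298136 ] 0.14488183160294565
12.675 [559.45927858 253.71135617 147.30516877] [179.729072     0.24723098 150.47096424] [-2.94757366 -0.95823884 29.43300687] [-0.55400225  1.14601833 -0.03973866] 0.14371064503638556
12.725 [559.45848754 253.72749216 147.33605586] [179.7255167    0.24877962 150.46968879] [-4.3148169  -0.83860108 28.44923344] [-0.52482951  1.09006117 -0.02868672] 0.14318391522745216
```

It is a hard stop: 0.8 mm more command left z at 147.3 and the force rose to 29 N. The sideways shifts did increase the tool tilt a little, to 0.37°. I'll reverse them so the flange sits flatter.

```bash
python3 -m pendant '[-0.0022,0.0027,0,0,1,0,0,0,0,1,0,0,0,0,1]'
python3 - <<'E'
from rect import *
for i in range(2):
    env.read_camera('side');s=env.state();print(s['t'],s['eef_pos'],np.degrees(s['tcp_rot']),s['ft_force'],s['moment'],s['opening'])
E
```

```text
t: 13.1
eef_pos: [559.6, 253.8, 147.3]
tcp_rot: [3.139, 0.003, 2.626]
ft_force: [-9.3, -3.3, 33.0]
opening: 0.146
13.15 [559.58409232 253.79253972 147.28104152] [1.79857860e+02 1.45059223e-01 1.50478272e+02] [-8.88719263 -3.85881444 33.20204983] [-1.00564029  2.21540005  0.03111746] 0.14451952393917464
13.2 [559.56605797 253.78622632 147.26196956] [1.79860346e+02 1.44554322e-01 1.50481326e+02] [-9.2992353  -2.25808772 32.83793455] [-1.01176149  2.26495679 -0.03274471] 0.14416448993815434
```

The tilt is down to 0.2°, z is at 147.27, and the press is steady at 33 N, so I'm handing in.

```bash
python3 - <<'E'
from rect import *
b=env.read_camera('side');s=env.state();print(s['t'],s['eef_pos'],s['ft_force'],s['opening'])
print(env.job_done())
E
```

```text
13.25 [559.57090094 253.76686087 147.26504113] [-9.42628725 -3.98498586 32.68514855] 0.14431633291456017
the job is handed in; nothing more can be done
None
```

I lifted the grinding rotor out of its sleeve, turned it to match the hub's slots and slid it down. It is pressed home against the spring, and I handed the job in at 13.25 s with it still gripped and held down.

**Last checks:**
- **Entry:** the fins went into the slots with no measurable contact force.
- **Fully home:** the tool stopped hard at 147.3 mm, against a predicted home height of 147.4 mm. Pushing further only raised the force.
- **Press and grip:** it is pressing down with about 33 N, and the gripper opening of 13.7 mm matches the 14 mm bar.
- **Pictures:** after pressing home, the scene and side views showed the flange on the hub's rim with no visible gap. The side view showed the sleeve empty and the pusher and other objects where they were.

**Not perfect:**
- **Side load and tilt:** a side load of about 10 N and a tool tilt of about 0.2° remain, probably from the arm flexing under the push. One edge of the flange could be lifted by up to about 0.2 mm, too little for the cameras to show.
- **Pin travel:** I did not measure it directly; I inferred it from the tool height and the force.
- **Failed or loose checks:** one automatic outline of the bar failed, so I read its corners by eye and confirmed them with a second look. Just above the hub, rough positions from the outer cameras agreed only to about 1 pixel (about 2 mm).

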